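# Stagger a slotted weight on the weight hanger

## Robot

A 7-joint arm with a two-finger parallel gripper is mounted at the origin on the work surface; the furniture and walls round the work are solid. World frame = base frame: x ahead of the robot, y to its left, z up, the work surface at z = 0. Lengths are in mm, angles in rad, forces in N, time in s.
With the tool pointing down it reaches from about 400 to 875 mm from the base axis. Payload 19.3 kg.
Tool frame: the origin (TCP) lies midway between the tips of the shut fingers; the grasp point (between the pads) lies 19 mm behind it (ctrl.tcp_to_grasp is the distance from the TCP to the grasp point, in mm); z points along the fingers, y is the direction in which the jaws open and shut (so a half turn about z gives the same grasp; the last joint's range is limited). The gripper opens to 85 mm and grips with 20 to 120 N. Pads are 22 mm wide; open, the fingers measure 114 mm over their backs; the gripper's body (76 mm by 85 mm) begins 54 mm behind the grasp point. The pads swing forward as they close: fully open they stand 13 mm farther back than shut.
Start: joints at [1.068, 0.521, -0.036, 1.599, 0.021, 1.021, -0.113], TCP at [262.106, -567.376, 231.291] pointing down, gripper open.
Joint ranges: [-2.91, 2.91], [-0.3, 2.13], [-1.5, 1.42], [0.17, 2.43], [-1.26, 4.41], [0.16, 1.93], [-2.52, 2.52]. Speed limits (rad/s): [1.89, 1.89, 2.39, 2.39, 3.01, 3.01, 3.01].

## Interface

Orientations are given as [roll, pitch, yaw] about the fixed x, y, z axes, in that order (R = Rz(yaw) Ry(pitch) Rx(roll)).
In Python, from workcell import monitor, snapshot, workorder, boxes_of, spot_point, ctrl gives the robot as it stands. The module is installed in compiled form; this text tells all that it offers.
- The arm moves only by the tool jog_arm, never from a script. Its argument "targets" is one flat list of numbers, 6 for each row, row after row: the shift along the tool's x, y, z in cm, then the turn, a rotation vector about the tool's x, y, z in rad. In form: [dx, dy, dz, rx, ry, rz, dx, dy, dz, rx, ry, rz, ...]. A call has 1 to 5 rows; each row shifts and turns the commanded pose from where the row before left it, along the tool's axes as they then stand; what a row does not reach is not made up. A row lasts 1/10 s, in which the tool goes at most 50 mm and 8.59 degrees, less where a joint would pass 70% of its speed; a pose out of reach is approached as far as the arm can. A call with a gripper value outside its range is refused whole. "jaw" is the gripper's target within -1 to 1 (fully open at 1, half-way at 0, shut at -1), set as the call begins (left out, the last holds). The fingers move at their own pace and stop on an object; "squeeze" is the grip in N (left out, the last holds). Time passes only in rows, so rows that do not move let the fingers close. It gives the time, the measured TCP pose, the force and the opening at its end, in the units of the state.
- monitor.read_state(): the state, without advancing time (a new reading comes with each control period).
- snapshot(name): name is "scene" or "side" or "wrist"; returns a dict with "color" (480x640x3 uint8, red, green, blue), "mtx" (3x3 intrinsics, pixels), "world_to_cam" (4x4, takes a point from world to camera coordinates); the wrist camera has in their place "tool_from_camera" (4x4, takes a point from camera to tool coordinates, whose origin is the TCP and whose axes are the flange's). Camera axes: x right, y up, looking along -z (the intrinsics and any distortion apply to the point x, -y, -z); pixel columns grow to the right and rows downward; lengths in mm; the calibration is good to about 2 mm. The wrist camera is an equidistant fisheye: a pixel r from the principal point sees the ray r / f radians off the axis. A picture is of the moment at which its call begins: read the wrist's pose just before it. There is no depth.
- workorder.hand_in(): hands the job in, once; it reports no verdict.
Trained networks look in a picture, given as the dict that the camera call returned (one of the last four; its "shot" number tells which), for a name from the list of things; names that differ only in an ending like _2 or _b are one class to them, and where a whole thing is asked for, a point or a joint stands for the part that bears it (a point fixed in the world has none). Each returns a list of dicts, best first, with "score" (0 to 1); they miss things now and then, are a little off and sometimes report something else, mostly with a low value. They report only what shows in the picture. A call takes as long as a camera call. They do not tell look-alikes from the thing itself.
- boxes_of(target, picture): "location" ([x, y, z] in mm, in world coordinates, good to about 4 mm: the middle of the surface that is visible of it).
- spot_point(target, picture): "location" ([x, y, z] in mm, in world coordinates, good to about 4 mm: a listed point, or the origin of a listed thing).
The state is a dict: "time_s": time; "q": joint angles; "joint_vel": joint speeds; "joint_efforts": joint torques, N m; "position": TCP position; "eef_rot": TCP orientation; "ft_force": force on the tool from outside, world axes, zero at the start; "wrist_torque": the same for the moment, N m; "width": opening from 0.0 (shut) to 1.0 (fully open).
Only numpy, scipy, OpenCV 4.12 (cv2) and the standard library are available. Lean on these libraries where they do the work, as an engineer would, in place of code of your own. Each camera call takes 0.05 s, during which the arm holds its last target.

## Task

Hang the brass slotted weight on the weight hanger, centred and flat on top of the steel weight that is already there, with its slot facing the opposite way from the steel one's so that neither can slide off. Leave the red weight lying where it is, and leave the steel one on the hanger.

Things in the scene. Friction and masses are not known exactly. Their poses are not given: they have to be found in the camera images.
- hanger: Fixed upright weight hanger on a dark wooden block 100x100x20 mm. Origin: on the rod axis at bench level; z up. Pan 74 mm wide, its top at 28 mm; rod 8 mm thick up to a round head 30 mm wide, from 88 to 93 mm (wider than the slots: weights go on sideways under it), with an eye up to 108 mm. The steel weight fills 28 to 48 mm, so 40 mm are free from it to the head.
- steel_weight: Bare steel slotted weight, a disc 66 mm wide, 20 mm thick; its slot, 22 mm wide, runs from 11 mm behind the centre out through the rim (mouth 28 mm); 0.35 kg; loose on the hanger's pan round the rod. Origin: centre of its underside; z up; the slot opens towards its own +x, roughly towards the robot.
- brass_weight: Brass (yellow) slotted weight to hang, a disc 66 mm wide, 20 mm thick; its slot, 22 mm wide, runs from 11 mm behind the centre out through the rim (mouth 28 mm); about 0.35 kg; flat on the bench. Origin: centre of its underside; z up; the slot opens towards its own +x, roughly away from the robot. Grip it across its 66 mm, at right angles to the slot.
- brass_slot_mouth (a point): Middle of the mouth of the brass weight's slot: on its +x side, 33 mm from its axis, 10 mm above its underside.
- red_weight: Red painted slotted weight of the same shape and size, lying flat on the bench beside; to be left alone. Origin: centre of its underside.
Mind the look-alikes: they are no part of the job. Of the things like the steel_weight, leave any that is purple or turquoise; of the rest the smaller one is meant.

How it is judged (in metres and radians):
At the end, for the whole second after the job is handed in: The brass weight rests flat (within 8 degrees) on the steel one, its centre within 15 mm of the rod, its slot mouth at least 10 mm beyond the steel weight's centre on the side away from the steel slot (45 degrees off passes if centred); the steel weight lies on the pan within 15 mm of the rod (horizontal distance between each of brass_weight, steel_weight and hanger below 0.015 m and z of brass_weight in the frame of hanger between 0.044 and 0.053 m and angle between brass_weight's own z axis and vertical below 0.15 rad and x of brass_slot_mouth in the frame of steel_weight below -0.01 m and z of steel_weight in the frame of hanger below 0.033 m and linear speed of brass_weight below 0.02 m/s); the robot touches nothing.
It fails at once if the red weight is moved more than 30 mm (distance of red_weight from where it was at the start of the episode above 0.03 m).
It also fails if it takes over 42 s, if anything falls off the work surface, if the arm or the gripper's body presses on something with over 40 N, if the wrist force passes 120 N, or if a joint passes its speed limit or range.

## Working session

There is one attempt and no reset: what is moved stays moved. The work goes in short steps, Python scripts to look and compute and a tool call to move; the robot and the scene stay as the last step left them, time stands still between calls to the robot, and variables do not carry over. Pictures are saved under pics/ and viewed, and the job is handed in when it is done.

Besides the shell and the picture viewer there is one more tool, called as name(argument=value, ...) on one line, values as JSON. jog_arm: Moves the arm, as the interface text tells. Its arguments: {"type":"object","properties":{"targets":{"type":"array","items":{"type":"number"}},"jaw":{"type":"number"},"squeeze":{"type":"number"}},"required":["targets"]}

```bash
mkdir -p pics
python3 - <<'E'
from workcell import monitor, snapshot, boxes_of, spot_point
import cv2
s=monitor.read_state(); print(s['time_s'],s['position'],s['eef_rot'],s['width'],s['ft_force'])
for n in ['scene','side']:
    p=snapshot(n); cv2.imwrite(f'pics/{n}0.png',p['color'][:,:,::-1])
    print(n,p['mtx'],p['world_to_cam'])
    for t in ['hanger','steel_weight','brass_weight','brass_slot_mouth','red_weight']:
        for f in (boxes_of,spot_point):
            print(n,t,f.__name__,[(round(d['score'],2),[round(v) for v in d['location']]) for d in f(t,p)])
E
```

```text
0.0 [ 261.96344248 -567.06951812  230.7256191 ] [-3.14044545e+00  7.45652537e-05  4.32831034e-01] 1.0011420028990858 [ 0.69528994 -0.03994358  0.15962769]
scene [[577.22964958   0.         320.36719728]
 [  0.         577.22964958 228.66835839]
 [  0.           0.           1.        ]] [[-5.49015942e-01 -8.35806111e-01 -3.10484351e-03  2.41320365e+02]
 [ 5.63222177e-01 -3.72703312e-01  7.37477471e-01 -3.46266954e+02]
 [-6.17545363e-01  4.03138171e-01  6.75364598e-01 -7.52542530e+02]
 [ 0.00000000e+00  0.00000000e+00  0.00000000e+00  1.00000000e+00]]
scene hanger call [(0.68, [532, 104, 20])]
scene hanger call []
scene steel_weight call [(0.89, [545, 221, 20]), (0.8, [362, 94, 27]), (0.74, [542, 102, 47]), (0.68, [598, -34, 31])]
scene steel_weight call [(0.88, [620, -45, 0]), (0.84, [379, 85, 2]), (0.73, [560, 223, -1]), (0.6, [556, 99, 29])]
scene brass_weight call [(0.88, [488, -46, 23])]
scene brass_weight call [(0.91, [499, -55, 2])]
scene brass_slot_mouth call [(0.86, [482, -40, 22])]
scene brass_slot_mouth call [(0.8, [521, -75, 10])]
scene red_weight call [(0.68, [466, -293, 
[... 341 characters left out ...]
85899793e-01  3.81371195e-01 -5.86454192e+02]
 [ 0.00000000e+00  0.00000000e+00  0.00000000e+00  1.00000000e+00]]
side hanger call [(0.97, [536, 122, 17])]
side hanger call [(0.71, [558, 97, -2])]
side steel_weight call [(0.9, [552, 231, 19]), (0.86, [594, -23, 27]), (0.77, [370, 103, 31]), (0.69, [539, 108, 46])]
side steel_weight call [(0.89, [382, 87, 3]), (0.83, [564, 226, -1]), (0.57, [620, -46, 3])]
side brass_weight call [(0.71, [491, -35, 19])]
side brass_weight call [(0.59, [499, -53, 1])]
side brass_slot_mouth call [(0.69, [487, -38, 18])]
side brass_slot_mouth call [(0.68, [524, -78, 9])]
side red_weight call [(0.91, [469, -287, 13])]
side red_weight call [(0.57, [474, -298, -4])]
```

View pics/scene0.png

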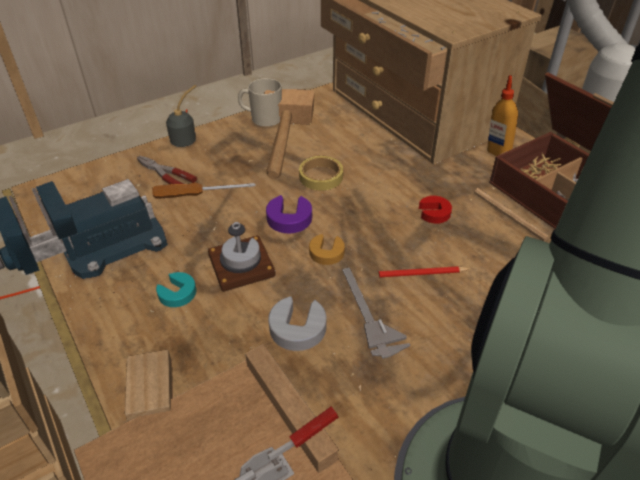

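View pics/side0.png

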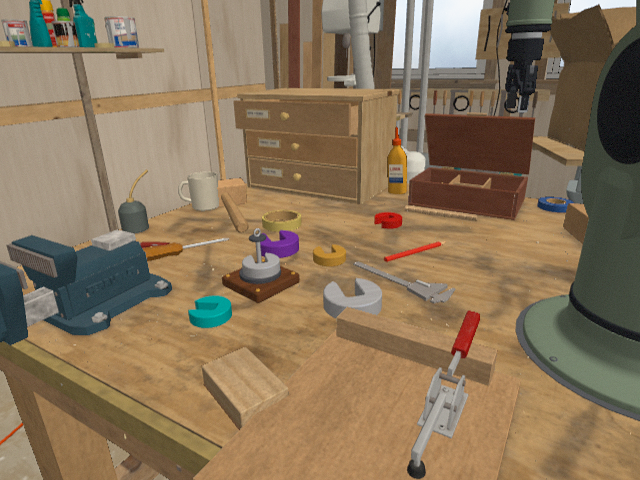

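Run:
```python
import cv2, numpy as np
a=cv2.imread('pics/scene0.png');b=cv2.imread('pics/side0.png')
c1=cv2.resize(a[205:305,190:360],None,fx=4.6,fy=4.6*.65*1.0/0.65,interpolation=cv2.INTER_CUBIC)[:300*2]
c=cv2.resize(a[210:290,190:350],(800,400),interpolation=cv2.INTER_CUBIC)
d=cv2.resize(b[220:300,215:355],(800,457),interpolation=cv2.INTER_CUBIC)
cv2.imwrite('pics/c1.png',c);cv2.imwrite('pics/c2.png',d)
```

```text
(no output)
```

View pics/c1.png

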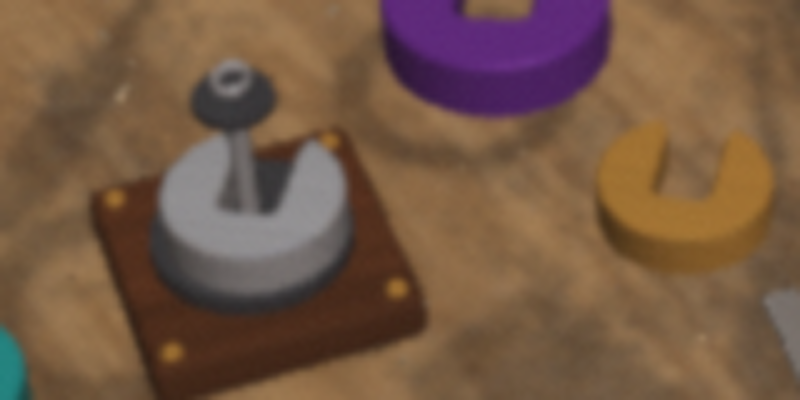

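View pics/c2.png

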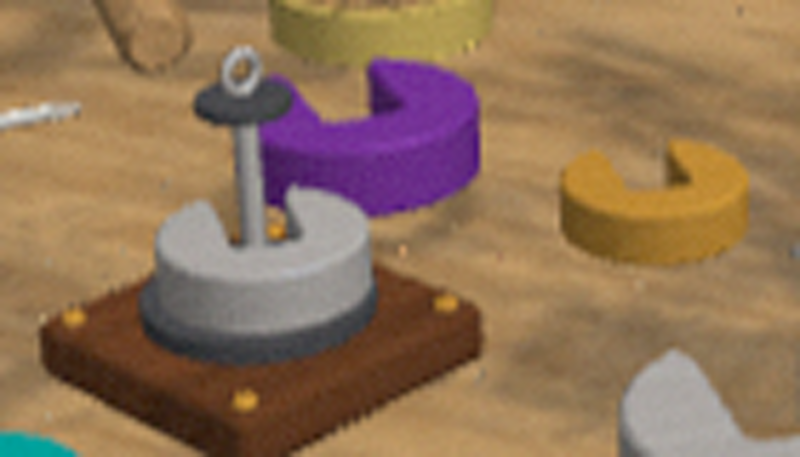

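```bash
cat > h.py <<'E'
import cv2, numpy as np
from workcell import monitor, snapshot, boxes_of, spot_point
def rect(p,z,cx,cy,half=60,n=400):
    # top-down view: col -> -y (left = +y), row -> -x (up = +x)
    g=np.linspace(half,-half,n)
    Y,X=np.meshgrid(cy+g,cx+g)
    P=np.stack([X,Y,np.full_like(X,z),np.ones_like(X)],-1)@p['world_to_cam'].T
    d=-P[...,2]; K=p['mtx']
    u=K[0,0]*P[...,0]/d+K[0,2]; v=-K[1,1]*P[...,1]/d+K[1,2]
    return cv2.remap(p['color'][:,:,::-1].copy(),u.astype(np.float32),v.astype(np.float32),cv2.INTER_CUBIC)
def grid(im,cx,cy,half=60):
    n=im.shape[0]
    for k in range(-half,half+1,20):
        i=int((half-k)/(2*half)*(n-1))
        cv2.line(im,(i,0),(i,n-1),(255,255,255) if k else (0,0,255),1); cv2.line(im,(0,i),(n-1,i),(255,255,255) if k else (0,0,255),1)
    return im
E
python3 - <<'E'
from h import *
a=[snapshot(n) for n in('scene','side')]
for nm,z,cx,cy in(('st',48,557,98),('br',20,499,-54),('hd',93,557,98)):
    cv2.imwrite(f'pics/r_{nm}.png',np.hstack([grid(rect(p,z,cx,cy),cx,cy) for p in a]))
E
```

```text
(no output)
```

View pics/r_st.png

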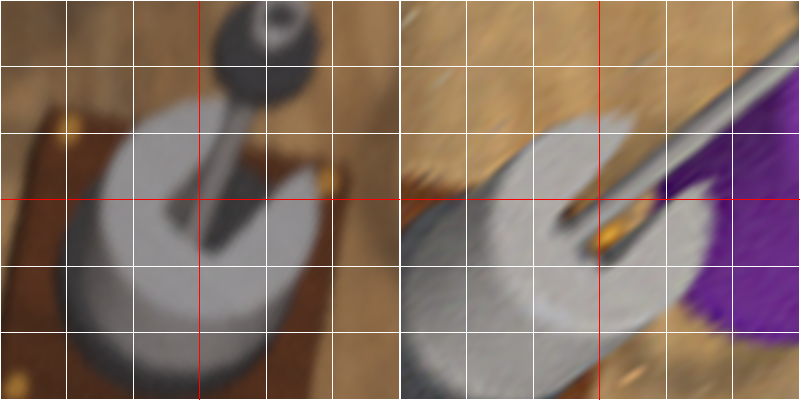

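View pics/r_br.png

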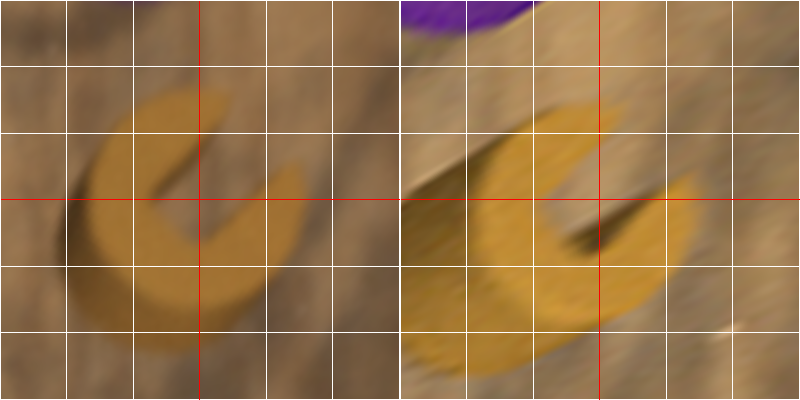

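View pics/r_hd.png

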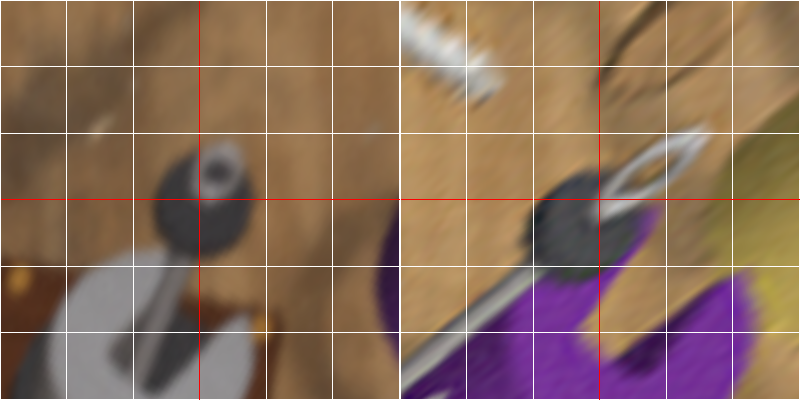

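```bash
cat >> h.py <<'E'
from scipy.spatial.transform import Rotation as Ro
def plan(target, yaw_deg, n, rpy=None, start=None):
    """n equal world steps from current measured pose to target (mm), tool down, printed as tool rows (cm, rad)"""
    s=monitor.read_state()
    p=np.array(s['position']); R=Ro.from_euler('xyz',s['eef_rot'])
    # start commanded = measured
    G=Ro.from_euler('xyz',[np.pi,0,np.radians(yaw_deg)])
    rel=(R.inv()*G).as_rotvec()
    if abs(rel[2])>0 : pass
    out=[];Rc=R;d=(np.array(target)-p)/n
    for i in range(n):
        t=Rc.inv().apply(d)/10
        out.append([round(float(v),2) for v in t]+[round(float(v),3) for v in rel/n])
        Rc=Rc*Ro.from_rotvec(rel/n)
    for i in range(0,n,5):
        print([v for r in out[i:i+5] for v in r])
def st():
    s=monitor.read_state(); print(s['time_s'],np.round(s['position'],1),np.round(np.degrees(s['eef_rot']),1),np.round(s['q'],2),round(s['width'],3),np.round(s['ft_force'],1))
    return s
E
python3 - <<'E'
from h import *
from workcell import ctrl
print([ (a,getattr(ctrl,a)) for a in dir(ctrl) if a[0]!='_'])
st(); plan([497,-52,110],-45,15)
E
```

```text
[('Unreachable', <class 'workcell.Unreachable'>), ('tcp_to_grasp', 18.700000000000003)]
1.2 [ 262.1 -567.4  231.3] [-180.     0.    24.8] [ 1.07  0.52 -0.04  1.6   0.02  1.02 -0.11] 0.998 [-0.8 -0.8  0.8]
[2.86, -2.46, 0.81, 0.0, 0.0, 0.081, 2.65, -2.69, 0.81, 0.0, 0.0, 0.081, 2.43, -2.89, 0.81, 0.0, 0.0, 0.081, 2.18, -3.08, 0.81, 0.0, 0.0, 0.081, 1.93, -3.25, 0.81, 0.0, 0.0, 0.081]
[1.66, -3.39, 0.81, 0.0, 0.0, 0.081, 1.38, -3.52, 0.81, 0.0, 0.0, 0.081, 1.09, -3.62, 0.81, 0.0, 0.0, 0.081, 0.79, -3.69, 0.81, 0.0, 0.0, 0.081, 0.49, -3.74, 0.81, 0.0, 0.0, 0.081]
[0.18, -3.77, 0.81, 0.0, 0.0, 0.081, -0.12, -3.77, 0.81, 0.0, 0.0, 0.081, -0.43, -3.75, 0.81, 0.0, 0.0, 0.081, -0.73, -3.7, 0.81, 0.0, 0.0, 0.081, -1.03, -3.63, 0.81, 0.0, 0.0, 0.081]
```

The steel-like candidates in the scene image are purple (289,213), turquoise (176,290), large grey (298,322) and the small grey one on the hanger (241,252). The crop shows the last is the steel weight: it is grey, smaller than the loose grey one, and sits round the rod. Its slot points at about -42° in world, and the brass slot (327,249) at about -45°. The brass therefore needs about a half turn.

jog_arm(targets=[2.9,-2.5,0.6,0,0,0.08,2.6,-2.7,0.6,0,0,0.08,2.4,-2.9,0.6,0,0,0.08,2.2,-3.1,0.6,0,0,0.08,1.9,-3.2,0.6,0,0,0.08], jaw=1)

```text
time_s: 1.7
position: [339.7, -393.8, 201.2]
eef_rot: [3.141, -0.0, 0.029]
ft_force: [0.4, -0.5, -0.2]
width: 0.999
```

jog_arm(targets=[1.7,-3.4,0.8,0,0,0.08,1.4,-3.5,0.8,0,0,0.08,1.1,-3.6,0.8,0,0,0.08,0.8,-3.7,0.8,0,0,0.08,0.5,-3.7,0.8,0,0,0.08])

```text
time_s: 2.2
position: [417.5, -222.0, 161.2]
eef_rot: [-3.142, -0.001, -0.371]
ft_force: [1.1, -0.3, -0.9]
width: 0.999
```

Run:
```python
from h import *
st(); plan([497,-52,110],-45,6)
```

```text
2.2 [ 417.5 -222.   161.2] [-180.    -0.   -21.2] [ 0.31  0.39  0.06  2.06 -0.04  0.69 -1.54] 0.999 [ 1.1 -0.3 -0.9]
[0.21, -3.12, 0.85, -0.0, -0.0, 0.069, -0.01, -3.13, 0.85, -0.0, -0.0, 0.069, -0.22, -3.12, 0.85, -0.0, -0.0, 0.069, -0.44, -3.1, 0.85, -0.0, -0.0, 0.069, -0.65, -3.06, 0.85, -0.0, -0.0, 0.069]
[-0.86, -3.01, 0.85, -0.0, -0.0, 0.069]
```

jog_arm(targets=[0.2,-3.1,0.8,0,0,0.07,0,-3.1,0.8,0,0,0.07,-0.2,-3.1,0.8,0,0,0.07,-0.4,-3.1,0.8,0,0,0.07,-0.6,-3.1,0.8,0,0,0.07])

```text
time_s: 2.7
position: [484.4, -81.4, 121.1]
eef_rot: [-3.141, -0.0, -0.72]
ft_force: [0.3, 0.1, -0.0]
width: 0.998
```

jog_arm(targets=[-0.9,-3.0,0.8,0,0,0.07,0,0,0,0,0,0])

```text
time_s: 2.9
position: [498.0, -49.9, 112.4]
eef_rot: [-3.141, 0.001, -0.784]
ft_force: [-0.1, 0.1, 0.1]
width: 1.0
```

Run:
```python
from h import *
s=st()
p=snapshot('wrist'); cv2.imwrite('pics/w1.png',p['color'][:,:,::-1]); print(p['mtx'],p['tool_from_camera'],[k for k in p])
for t in ['brass_weight','brass_slot_mouth']:
  print(t,[(round(d['score'],2),np.round(d['location'],1)) for d in spot_point(t,p)])
```

```text
2.9 [498.  -49.9 112.4] [-1.80e+02  1.00e-01 -4.49e+01] [-0.13  0.51  0.14  2.03 -0.12  0.61 -2.26] 1.0 [-0.1  0.1  0.1]
[[371.64829954   0.         318.62379253]
 [  0.         371.64829954 239.16913657]
 [  0.           0.           1.        ]] [[-2.93580089e-04  9.45508043e-01  3.25598610e-01  8.34536131e+01]
 [ 9.99999519e-01 -2.70517334e-05  9.80217882e-04  3.53873626e-01]
 [ 9.35611898e-04  3.25598741e-01 -9.45507580e-01 -1.43745454e+02]
 [ 0.00000000e+00  0.00000000e+00  0.00000000e+00  1.00000000e+00]] ['color', 'mtx', 'tool_from_camera', 'shot']
brass_weight []
brass_slot_mouth []
```

View pics/w1.png

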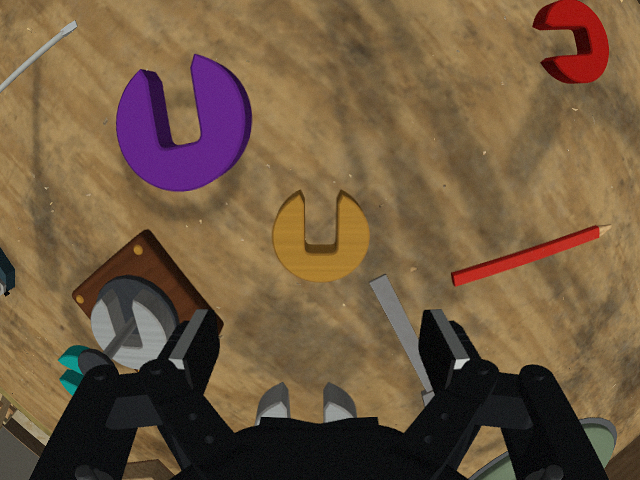

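```bash
cat >> h.py <<'E'
def wrect(p,s,z,cx,cy,half=60,n=400):
    """tool-agnostic world top-down view from wrist fisheye"""
    g=np.linspace(half,-half,n); Y,X=np.meshgrid(cy+g,cx+g)
    P=np.stack([X,Y,np.full_like(X,z)],-1).reshape(-1,3)
    T=Ro.from_euler('xyz',s['eef_rot']).inv().apply(P-np.array(s['position']))
    M=np.linalg.inv(p['tool_from_camera']); C=T@M[:3,:3].T+M[:3,3]
    c=np.stack([C[:,0],-C[:,1],-C[:,2]],-1)
    rr=np.hypot(c[:,0],c[:,1]); th=np.arctan2(rr,c[:,2]); k=p['mtx'][0,0]*th/np.maximum(rr,1e-9)
    u=(k*c[:,0]+p['mtx'][0,2]).reshape(n,n); v=(k*c[:,1]+p['mtx'][1,2]).reshape(n,n)
    return cv2.remap(p['color'][:,:,::-1].copy(),u.astype(np.float32),v.astype(np.float32),cv2.INTER_CUBIC)
E
python3 - <<'E'
from h import *
s=st();p=snapshot('wrist')
cv2.imwrite('pics/w1r.png',np.hstack([grid(wrect(p,s,20,497,-52),0,0),grid(wrect(p,s,48,552,97),0,0)]))
E
```

```text
3.05 [496.7 -54.4 113.4] [180.   -0.  -45.1] [-0.12  0.51  0.14  2.03 -0.12  0.61 -2.25] 0.999 [ 0.3 -0.6 -0.1]
```

View pics/w1r.png

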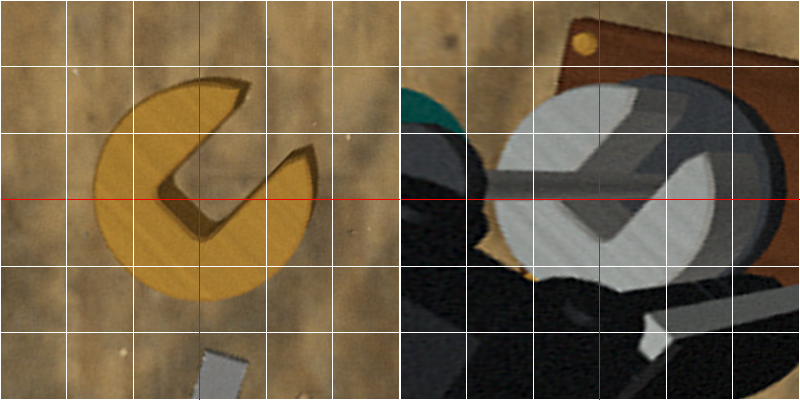

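jog_arm(targets=[0.1,0.1,2.5,0,0,0,0.1,-0.2,2.5,0,0,0,0,-0.1,2.5,0,0,0,0,0,2.0,0,0,0,0,0,0,0,0,0])

```text
time_s: 3.6
position: [498.2, -55.1, 16.7]
eef_rot: [3.139, 0.002, -0.788]
ft_force: [0.1, 0.9, 1.5]
width: 1.001
```

jog_arm(targets=[0,0,0,0,0,0])

```text
time_s: 3.7
position: [499.6, -54.9, 18.9]
eef_rot: [3.141, -0.0, -0.788]
ft_force: [0.7, 0.0, -1.2]
width: 0.997
```

Run:
```python
from h import *
s=st();p=snapshot('wrist');q=snapshot('side')
st()
cv2.imwrite('pics/w2.png',np.hstack([cv2.resize(p['color'][150:480,120:520,::-1],(400,330)),cv2.resize(q['color'][170:302,260:420,::-1],(400,330),interpolation=cv2.INTER_CUBIC)]))
```

```text
3.7 [499.6 -54.9  18.9] [180.   -0.  -45.2] [-0.08  0.68  0.1   2.06 -0.15  0.41 -2.22] 0.997 [ 0.7  0.  -1.2]
3.8 [500.2 -54.6  19.5] [-1.799e+02 -1.000e-01 -4.510e+01] [-0.08  0.68  0.1   2.06 -0.15  0.41 -2.22] 0.993 [0.4 0.3 0.3]
```

View pics/w2.png

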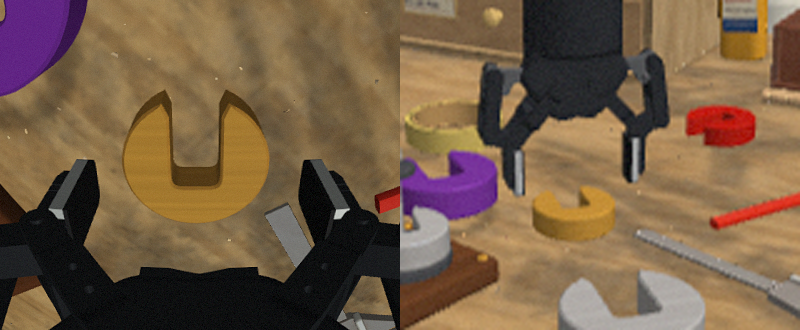

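jog_arm(targets=[0,-0.1,1.1,0,0,0,0,0,1.1,0,0,0,0,0,0,0,0,0,0,0,0,0,0,0])

```text
time_s: 4.2
position: [500.0, -53.4, -4.1]
eef_rot: [3.141, 0.001, -0.787]
ft_force: [0.8, -0.3, -0.0]
width: 1.0
```

Run:
```python
from h import *
s=st();p=snapshot('wrist');q=snapshot('side')
st()
cv2.imwrite('pics/w3.png',np.hstack([cv2.resize(p['color'][150:480,120:520,::-1],(400,330)),cv2.resize(q['color'][170:302,260:420,::-1],(400,330),interpolation=cv2.INTER_CUBIC)]))
```

```text
4.2 [500.  -53.4  -4.1] [180.    0.  -45.1] [-0.07  0.73  0.08  2.06 -0.16  0.36 -2.22] 1.0 [ 0.8 -0.3 -0. ]
4.3 [500.4 -53.4  -3.6] [180.   -0.  -45.1] [-0.07  0.73  0.08  2.06 -0.16  0.36 -2.22] 1.0 [-0.4 -0.4 -0.5]
```

View pics/w3.png

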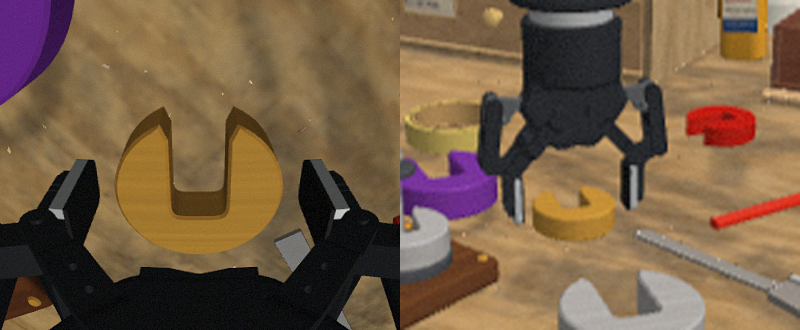

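jog_arm(targets=[0,0,0,0,0,0,0,0,0,0,0,0,0,0,0,0,0,0,0,0,0,0,0,0,0,0,0,0,0,0], jaw=-1, squeeze=60)

```text
time_s: 4.8
position: [500.4, -53.5, -3.1]
eef_rot: [-3.141, -0.0, -0.787]
ft_force: [-4.1, 0.5, 13.6]
width: 0.748
```

Run:
```python
from h import *
s=st();p=snapshot('wrist');q=snapshot('side')
st()
cv2.imwrite('pics/w4.png',np.hstack([cv2.resize(p['color'][150:480,120:520,::-1],(400,330)),cv2.resize(q['color'][170:302,260:420,::-1],(400,330),interpolation=cv2.INTER_CUBIC)]))
```

```text
4.8 [500.4 -53.5  -3.1] [-180.    -0.   -45.1] [-0.07  0.73  0.08  2.06 -0.16  0.36 -2.22] 0.748 [-4.1  0.5 13.6]
4.9 [500.4 -53.4  -3. ] [-180.    -0.   -45.1] [-0.07  0.73  0.08  2.06 -0.16  0.36 -2.22] 0.749 [-2.9  0.  13.7]
```

View pics/w4.png

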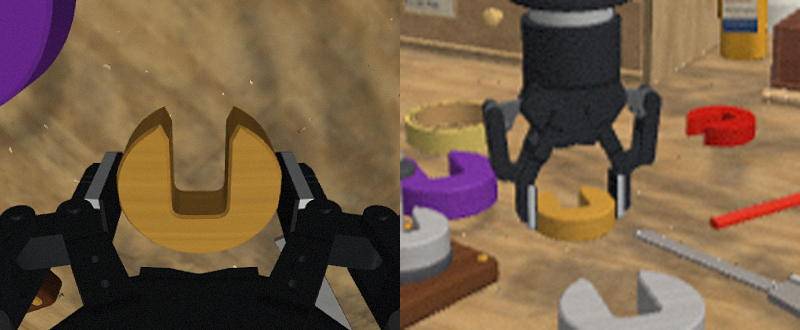

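jog_arm(targets=[0,0,-1.5,0,0,0,0,0,-3,0,0,0,0,0,-3.5,0,0,0,0,0,-3.5,0,0,0,0,0,-1,0,0,0])

```text
time_s: 5.4
position: [501.5, -53.4, 124.3]
eef_rot: [-3.139, -0.003, -0.787]
ft_force: [0.4, -0.4, -5.4]
width: 0.743
```

Run:
```python
from h import *
s=st();p=snapshot('scene');q=snapshot('side')
st()
cv2.imwrite('pics/w5.png',np.hstack([cv2.resize(p['color'][130:262,250:410,::-1],(400,330),interpolation=cv2.INTER_CUBIC),cv2.resize(q['color'][130:262,260:420,::-1],(400,330),interpolation=cv2.INTER_CUBIC)]))
plan([611,47,120],-45,6)
```

```text
5.4 [501.5 -53.4 124.3] [-179.8   -0.2  -45.1] [-0.13  0.49  0.15  2.02 -0.12  0.64 -2.25] 0.743 [ 0.4 -0.4 -5.4]
5.5 [500.9 -53.2 122.2] [-1.799e+02 -1.000e-01 -4.510e+01] [-0.13  0.5   0.15  2.02 -0.12  0.63 -2.25] 0.749 [-1.3 -0.3 -5.2]
[0.11, -2.48, 0.04, -0.0, -0.0, -0.0, 0.11, -2.48, 0.04, -0.0, -0.0, -0.0, 0.11, -2.48, 0.04, -0.0, -0.0, -0.0, 0.11, -2.48, 0.04, -0.0, -0.0, -0.0, 0.11, -2.48, 0.04, -0.0, -0.0, -0.0]
[0.12, -2.48, 0.04, -0.0, -0.0, -0.0]
```

View pics/w5.png

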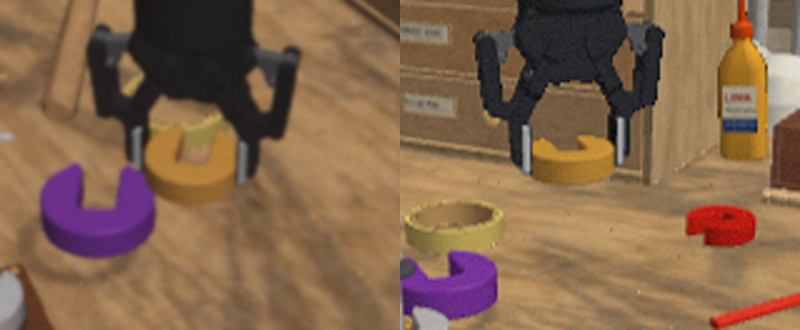

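Run:
```python
from h import *
for n,(ox,oy),xoff in(('scene',(250,130),0),('side',(260,130),400)):
  p=snapshot(n)
  for sg in(1,-1):
    for r in (33,40):
      for z in(125,131,137):
        P=p['world_to_cam']@np.array([501+sg*r*.707,-53+sg*r*.707,z,1]);K=p['mtx']
        u=-K[0,0]*P[0]/P[2]+K[0,2];v=K[1,1]*P[1]/P[2]+K[1,2]
        print(n,sg,r,z,round((u-ox)*2.5+xoff),round((v-oy)*2.5))
```

```text
scene 1 33 125 144 172
scene 1 33 131 144 165
scene 1 33 137 144 158
scene 1 40 125 134 170
scene 1 40 131 134 164
scene 1 40 137 134 157
scene -1 33 125 238 184
scene -1 33 131 238 177
scene -1 33 137 238 170
scene -1 40 125 248 185
scene -1 40 131 248 178
scene -1 40 137 248 171
side 1 33 125 525 176
side 1 33 131 525 168
side 1 33 137 524 161
side 1 40 125 516 177
side 1 40 131 515 169
side 1 40 137 515 161
side -1 33 125 609 168
side -1 33 131 609 160
side -1 33 137 609 153
side -1 40 125 617 167
side -1 40 131 617 160
side -1 40 137 617 152
```

jog_arm(targets=[0.1,-2.5,0,0,0,0,0.1,-2.5,0,0,0,0,0.1,-2.5,0,0,0,-0.14,0,-2.5,0,0,0,-0.14,-0.3,-2.5,0,0,0,-0.14])

```text
time_s: 6.1
position: [580.2, 41.1, 119.0]
eef_rot: [3.14, 0.002, -0.362]
ft_force: [0.7, -0.5, -3.9]
width: 0.743
```

jog_arm(targets=[-0.9,-2.3,0,0,0,-0.14,0,0,0,0,0,-0.14,0,0,0,0,0,-0.14,0,0,0,0,0,-0.14,0,0,0,0,0,-0.14])

```text
time_s: 6.6
position: [579.1, 65.4, 119.0]
eef_rot: [-3.14, 0.003, 0.339]
ft_force: [-0.0, 0.8, -3.9]
width: 0.752
```

jog_arm(targets=[0,0,0,0,0,-0.14,0,0,0,0,0,-0.14,0,0,0,0,0,-0.14,0,0,0,0,0,-0.14,0,0,0,0,0,-0.14])

```text
time_s: 7.1
position: [579.0, 65.5, 119.1]
eef_rot: [-3.138, 0.001, 1.039]
ft_force: [-0.3, 0.3, -5.2]
width: 0.748
```

jog_arm(targets=[0,0,0,0,0,-0.14,0,0,0,0,0,-0.14,0,0,0,0,0,-0.14,0,0,0,0,0,-0.14,0,0,0,0,0,-0.14])

```text
time_s: 7.6
position: [579.0, 65.6, 119.1]
eef_rot: [-3.139, -0.002, 1.739]
ft_force: [-0.2, 0.2, -3.9]
width: 0.743
```

Run:
```python
from h import *
s=st(); plan([611,47,110],138,5)
```

```text
7.6 [579.   65.6 119.1] [-1.798e+02 -1.000e-01  9.960e+01] [ 0.14  0.64 -0.51  1.79  0.41  0.82 -0.4 ] 0.743 [-0.2  0.2 -3.9]
[-0.47, 0.57, 0.18, -0.0, -0.001, -0.134, -0.55, 0.5, 0.18, -0.0, -0.001, -0.134, -0.61, 0.42, 0.18, -0.0, -0.001, -0.134, -0.66, 0.34, 0.18, -0.0, -0.001, -0.134, -0.7, 0.25, 0.18, -0.0, -0.001, -0.134]
```

jog_arm(targets=[-0.5,0.6,0,0,0,-0.134,-0.6,0.5,0,0,0,-0.134,-0.6,0.4,0,0,0,-0.134,-0.7,0.3,0,0,0,-0.134,-0.7,0.3,0,0,0,-0.134])

```text
time_s: 8.1
position: [611.7, 45.6, 119.0]
eef_rot: [-3.141, -0.004, 2.408]
ft_force: [-0.4, -0.0, -3.6]
width: 0.75
```

jog_arm(targets=[-0.5,0,0,0,0,0,0,0,0,0,0,0])

```text
time_s: 8.3
position: [615.8, 41.7, 119.7]
eef_rot: [-3.141, -0.002, 2.398]
ft_force: [0.5, 0.3, -4.4]
width: 0.748
```

Run:
```python
from h import *
s=st();p=snapshot('wrist'); 
cv2.imwrite('pics/w6.png',p['color'][:,:,::-1])
a=[snapshot(n) for n in('scene','side')]
s=st()
I=[rect(a[0],93,555,97.5),wrect(p,s,93,555,97.5)]
cv2.imwrite('pics/w6r.png',np.hstack([grid(i,0,0) for i in I]))
cv2.imwrite('pics/w6s.png',np.hstack([cv2.resize(q['color'][y:y+132,x:x+160,::-1],(400,330),interpolation=cv2.INTER_CUBIC) for q,x,y in((a[0],190,160),(a[1],210,150))]))
plan([611,47,50],138,5)
```

```text
8.3 [615.8  41.7 119.7] [-1.800e+02 -1.000e-01  1.374e+02] [ 0.27  0.72 -0.67  1.69  0.54  0.92  0.22] 0.748 [ 0.5  0.3 -4.4]
8.45 [615.7  42.7 120.8] [-1.800e+02 -1.000e-01  1.375e+02] [ 0.27  0.72 -0.67  1.69  0.54  0.92  0.22] 0.747 [ 0.7 -0.7 -3.8]
[0.13, 0.0, 1.42, -0.0, -0.0, -0.002, 0.13, 0.0, 1.42, -0.0, -0.0, -0.002, 0.13, 0.0, 1.42, -0.0, -0.0, -0.002, 0.13, 0.0, 1.42, -0.0, -0.0, -0.002, 0.13, 0.0, 1.42, -0.0, -0.0, -0.002]
```

View pics/w6.png

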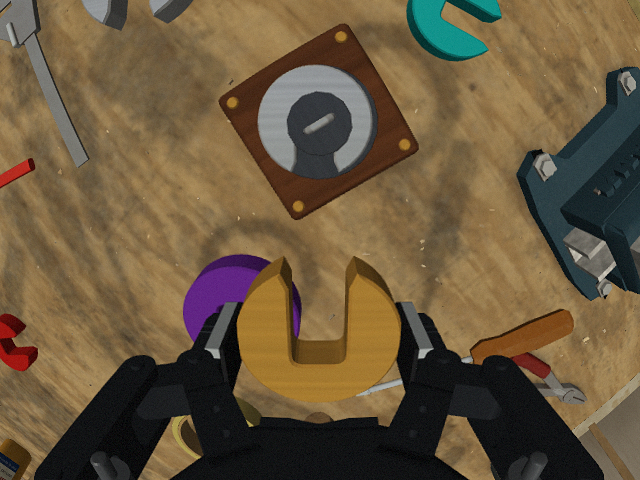

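View pics/w6r.png

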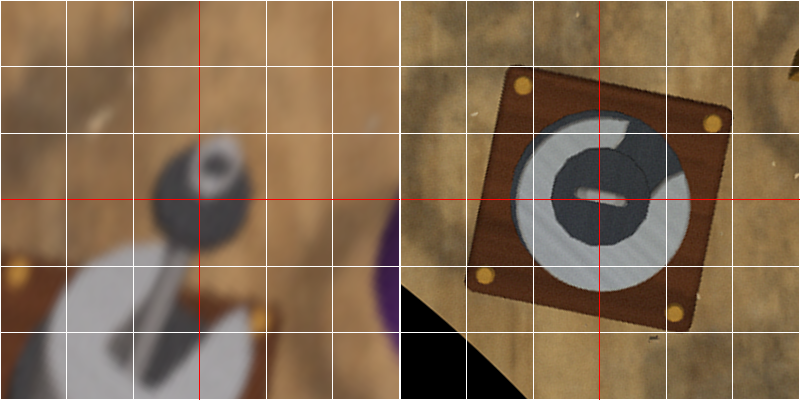

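View pics/w6s.png

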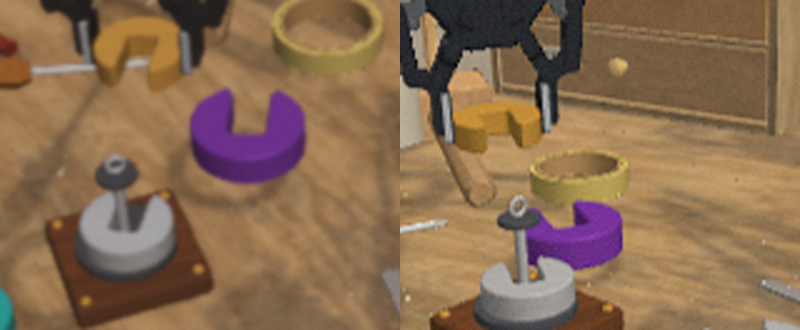

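jog_arm(targets=[0,0,1.7,0,0,0,0,0,1.7,0,0,0,0,0,1.7,0,0,0,0,0,1.6,0,0,0,0,0,0,0,0,0])

```text
time_s: 8.95
position: [614.7, 42.2, 51.4]
eef_rot: [-3.139, -0.003, 2.403]
ft_force: [0.5, 0.1, -4.5]
width: 0.746
```

Run:
```python
from h import *
s=st();p=snapshot('wrist'); 
a=[snapshot(n) for n in('scene','side')]
s=st()
cv2.imwrite('pics/w7s.png',np.hstack([cv2.resize(q['color'][y:y+132,x:x+160,::-1],(400,330),interpolation=cv2.INTER_CUBIC) for q,x,y in((a[0],190,160),(a[1],210,180))]))
R=Ro.from_euler('xyz',s['eef_rot']); print(R.inv().apply(np.array([555.3,97.5,53])-s['position']))
```

```text
8.95 [614.7  42.2  51.4] [-179.8   -0.2  137.7] [ 0.24  0.81 -0.61  1.72  0.61  0.81  0.17] 0.746 [ 0.5  0.1 -4.5]
9.1 [616.5  42.5  54.6] [180.    0.  137.7] [ 0.24  0.81 -0.61  1.72  0.61  0.82  0.17] 0.747 [ 0.2  1.3 -3.2]
[82.25963666 -0.50465533  1.5512369 ]
```

View pics/w7s.png

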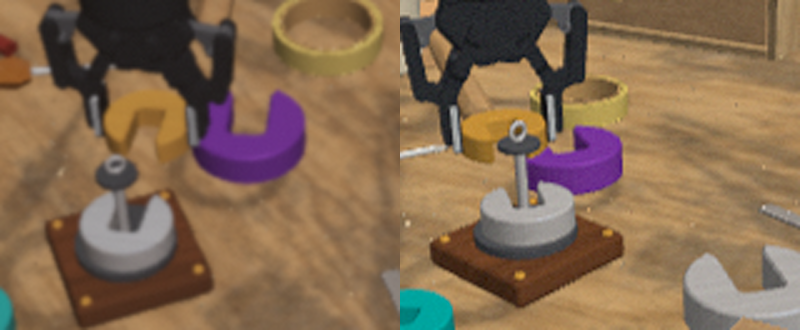

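jog_arm(targets=[1,0,0,0,0,0,1,0,0,0,0,0,1,0,0,0,0,0,1,0,0,0,0,0,0.8,0,0,0,0,0])

```text
time_s: 9.6
position: [580.0, 75.5, 54.5]
eef_rot: [3.141, 0.0, 2.403]
ft_force: [0.9, 0.0, -3.8]
width: 0.748
```

Run:
```python
from h import *
s=st();p=snapshot('wrist'); 
a=[snapshot(n) for n in('scene','side')]
s=st()
cv2.imwrite('pics/w8s.png',np.hstack([cv2.resize(q['color'][y:y+132,x:x+160,::-1],(400,330),interpolation=cv2.INTER_CUBIC) for q,x,y in((a[0],190,160),(a[1],210,180))]))
cv2.imwrite('pics/w8.png',p['color'][100:480,120:520,::-1])
R=Ro.from_euler('xyz',s['eef_rot']); print(R.inv().apply(np.array([555.3,97.5,53])-s['position']))
```

```text
9.6 [580.   75.5  54.5] [180.    0.  137.7] [ 0.19  0.77 -0.61  1.81  0.62  0.76  0.08] 0.748 [ 0.9  0.  -3.8]
9.75 [580.5  75.   54.5] [180.    0.  137.7] [ 0.19  0.77 -0.61  1.81  0.62  0.76  0.08] 0.747 [ 0.2 -0.4 -3.6]
[33.79664096 -0.34099473  1.4474652 ]
```

View pics/w8s.png

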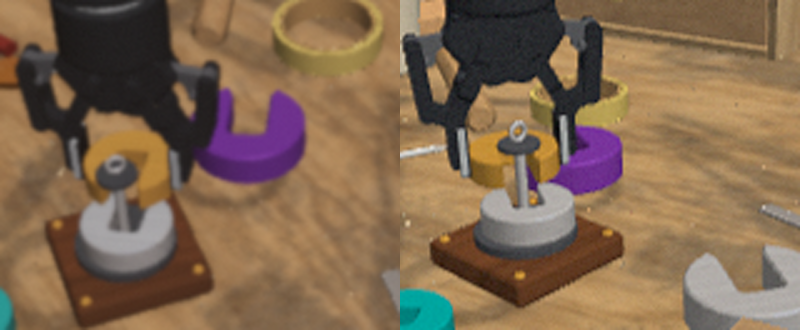

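View pics/w8.png

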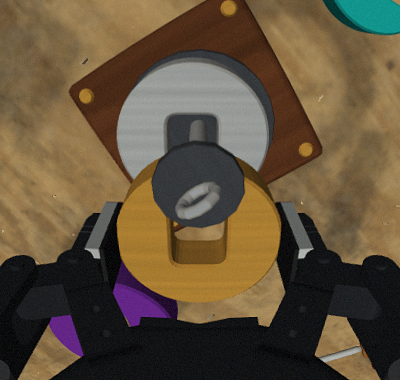

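jog_arm(targets=[0.8,0,0,0,0,0,0.8,0,0,0,0,0,0.8,0,0,0,0,0,1.0,0,0,0,0,0,0,0,0,0,0,0])

```text
time_s: 10.25
position: [554.5, 98.9, 54.4]
eef_rot: [3.142, -0.001, 2.405]
ft_force: [0.4, 0.1, -3.9]
width: 0.747
```

Run:
```python
from h import *
s=st();p=snapshot('wrist'); 
a=[snapshot(n) for n in('scene','side')]
s=st()
cv2.imwrite('pics/w9s.png',np.hstack([cv2.resize(q['color'][y:y+132,x:x+160,::-1],(400,330),interpolation=cv2.INTER_CUBIC) for q,x,y in((a[0],190,160),(a[1],210,180))]))
cv2.imwrite('pics/w9.png',p['color'][100:480,120:520,::-1])
R=Ro.from_euler('xyz',s['eef_rot']); print(R.inv().apply(np.array([555.3,97.5,53])-s['position']))
```

```text
10.25 [554.5  98.9  54.4] [180.   -0.  137.8] [ 0.15  0.74 -0.61  1.87  0.62  0.73  0.01] 0.747 [ 0.4  0.1 -3.9]
10.4 [555.8  97.3  54.3] [-180.     0.   137.7] [ 0.15  0.74 -0.61  1.86  0.62  0.73  0.02] 0.743 [ 0.6 -0.1 -4. ]
[ 0.47716601 -0.20943079  1.34558151]
```

View pics/w9s.png

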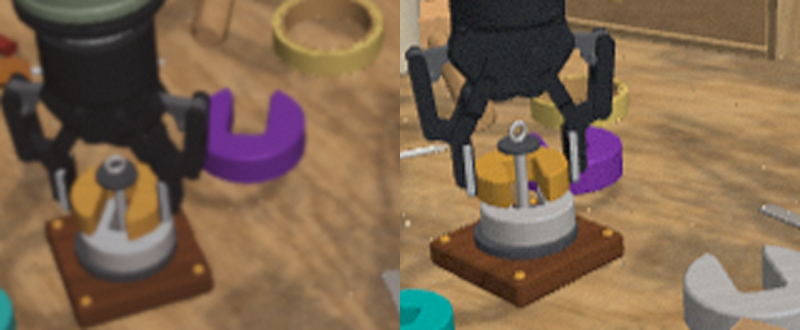

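View pics/w9.png

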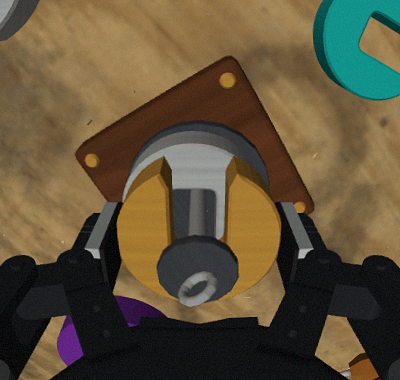

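jog_arm(targets=[0,0,0.3,0,0,0,0,0,0.3,0,0,0,0,0,0,0,0,0,0,0,0,0,0,0])

```text
time_s: 10.8
position: [555.6, 97.4, 48.1]
eef_rot: [-3.141, -0.0, 2.403]
ft_force: [-0.4, -0.1, -4.3]
width: 0.744
```

jog_arm(targets=[0,0,0.15,0,0,0,0,0,0,0,0,0])

```text
time_s: 11.0
position: [555.6, 97.5, 46.7]
eef_rot: [-3.142, -0.0, 2.403]
ft_force: [-0.5, -0.0, -4.6]
width: 0.748
```

Run:
```python
from h import *
a=[snapshot(n) for n in('scene','side')]
s=st()
cv2.imwrite('pics/w10s.png',np.hstack([cv2.resize(q['color'][y:y+66,x:x+80,::-1],(400,330),interpolation=cv2.INTER_CUBIC) for q,x,y in((a[0],205,215),(a[1],225,225))]))
```

```text
11.1 [555.6  97.5  46.8] [-180.    -0.   137.7] [ 0.14  0.76 -0.6   1.87  0.63  0.72  0.01] 0.747 [-1.3  0.2 -3.7]
```

View pics/w10s.png

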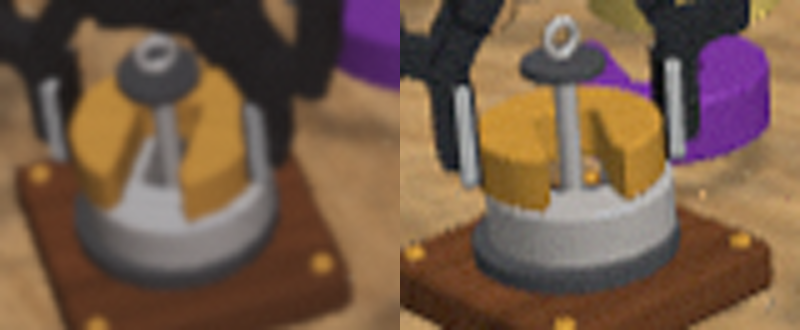

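jog_arm(targets=[0,0,0.1,0,0,0,0,0,0,0,0,0])

```text
time_s: 11.3
position: [555.6, 97.4, 45.7]
eef_rot: [-3.142, -0.0, 2.403]
ft_force: [-0.5, 0.6, -4.4]
width: 0.751
```

jog_arm(targets=[0,0,0.06,0,0,0,0,0,0,0,0,0])

```text
time_s: 11.5
position: [555.6, 97.5, 45.2]
eef_rot: [3.142, 0.0, 2.403]
ft_force: [0.1, -0.2, -4.4]
width: 0.745
```

jog_arm(targets=[0,0,0.04,0,0,0,0,0,0,0,0,0])

```text
time_s: 11.7
position: [555.6, 97.5, 45.1]
eef_rot: [3.142, 0.0, 2.403]
ft_force: [-3.1, -1.1, 4.4]
width: 0.743
```

jog_arm(targets=[0,0,0,0,0,0,0,0,0,0,0,0,0,0,0,0,0,0,0,0,0,0,0,0], jaw=1)

```text
time_s: 12.1
position: [555.7, 97.5, 44.8]
eef_rot: [3.141, 0.0, 2.403]
ft_force: [0.4, 1.0, -0.4]
width: 1.001
```

Run:
```python
from h import *
a=[snapshot(n) for n in('scene','side')];p=snapshot('wrist')
s=st()
cv2.imwrite('pics/w11s.png',np.hstack([cv2.resize(q['color'][y:y+66,x:x+80,::-1],(400,330),interpolation=cv2.INTER_CUBIC) for q,x,y in((a[0],205,215),(a[1],225,225))]))
cv2.imwrite('pics/w11.png',p['color'][100:480,120:520,::-1])
```

```text
12.25 [555.6  97.5  44.8] [180.   -0.  137.7] [ 0.14  0.76 -0.6   1.87  0.63  0.72  0.01] 0.995 [-0.8 -0.1 -0. ]
```

View pics/w11s.png

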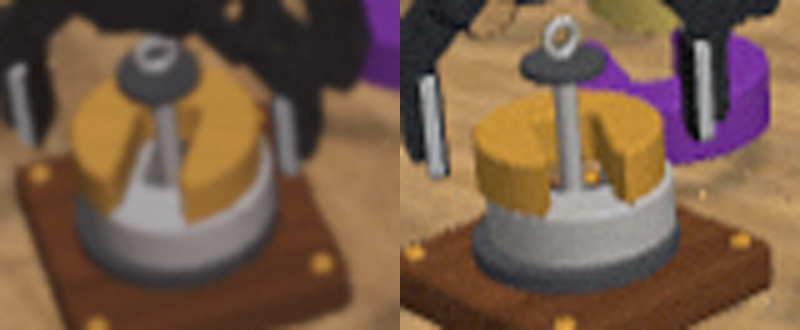

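View pics/w11.png

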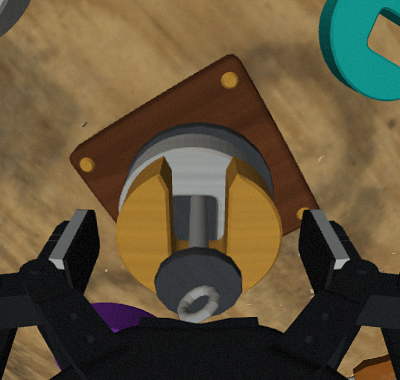

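jog_arm(targets=[0,0,-1,0,0,0,0,0,-2,0,0,0,0,0,-3,0,0,0,0,0,-3,0,0,0,0,0,-2,0,0,0])

```text
time_s: 12.75
position: [556.0, 97.8, 157.5]
eef_rot: [3.14, 0.001, 2.403]
ft_force: [0.2, 0.1, -0.2]
width: 1.0
```

jog_arm(targets=[-3,0,-1,0,0,0,-3,0,-1,0,0,0,0,0,0,0,0,0])

```text
time_s: 13.05
position: [602.5, 53.9, 176.5]
eef_rot: [3.14, 0.002, 2.398]
ft_force: [-1.2, 0.4, -0.1]
width: 1.001
```

Run:
```python
from h import *
a=[snapshot(n) for n in('scene','side')];p=snapshot('wrist')
s=st()
cv2.imwrite('pics/w12s.png',np.hstack([cv2.resize(q['color'][y:y+66,x:x+80,::-1],(400,330),interpolation=cv2.INTER_CUBIC) for q,x,y in((a[0],205,215),(a[1],225,225))]))
cv2.imwrite('pics/w12.png',np.hstack([grid(wrect(p,s,z,555.3,97.5),0,0) for z in (93,68)]))
for t in ['brass_weight','brass_slot_mouth','steel_weight','hanger','red_weight']:
  for q in a: print(t,[(round(d['score'],2),np.round(d['location'],0)) for d in spot_point(t,q)])
```

```text
13.2 [599.5  57.5 175.1] [180.   -0.  137.7] [ 0.28  0.64 -0.71  1.69  0.48  1.    0.24] 1.0 [-0.2  0.7 -0.5]
brass_weight [(0.64, array([556.,  96.,  49.]))]
brass_weight [(0.76, array([555., 100.,  48.]))]
brass_slot_mouth [(0.77, array([525., 123.,  58.]))]
brass_slot_mouth [(0.61, array([532., 117.,  57.]))]
steel_weight [(0.93, array([560., 224.,  -1.])), (0.78, array([619., -45.,   0.])), (0.66, array([555.,  93.,  29.])), (0.64, array([379.,  83.,   4.]))]
steel_weight [(0.97, array([563., 224.,   2.])), (0.97, array([619., -44.,   5.])), (0.93, array([382.,  87.,   1.])), (0.87, array([550.,  93.,  25.]))]
hanger [(0.81, array([554.,  93.,  -3.]))]
hanger [(0.55, array([558.,  96.,  -3.]))]
red_weight [(0.58, array([ 473., -297.,   -2.]))]
red_weight [(0.67, array([ 473., -300.,   -4.]))]
```

View pics/w12s.png

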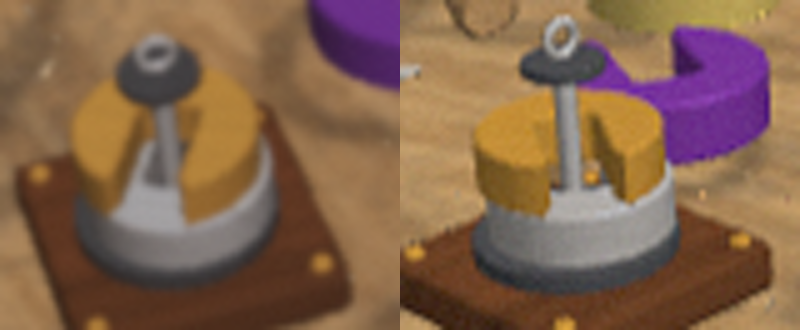

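View pics/w12.png

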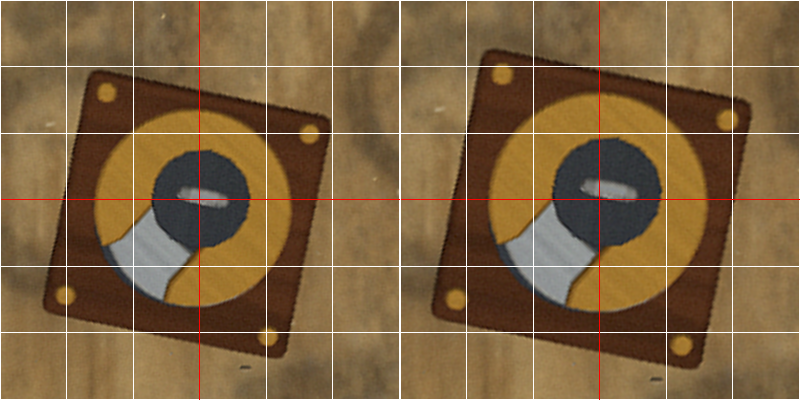

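The last pictures show the brass centred within about 1 mm of the rod and flat on the steel. Steel shows through the brass slot, so the slots are opposed. The gripper is clear.

```bash
python3 -c "
from workcell import workorder
print(workorder.hand_in())"
```

```text
the job is handed in; nothing more can be done
None
```

The brass weight is hanging on the steel one, with its slot facing the opposite way, and I handed the job in at about 13 s of the 42 s. No verdict is reported.

I gripped the brass across its 66 mm, lifted it and turned it about 183°. I then slid it sideways under the head, lowered it until light contact, released it and backed the gripper clear.

**Last checks before handing in:**
- **Brass:** It is centred within about 1 mm of the rod in the wrist view. It looks flat in the scene and side views, and the networks put its underside at 48–49 mm.
- **Slots:** The brass slot points at about 138° and the steel one at about -42°.
- **Steel weight:** It is still on the pan, about 2–5 mm from the rod. The networks put its underside at 25–29 mm.
- **Red weight:** It is unmoved within measurement error.

**Disagreements:**
- **Steel slot direction:** The description says it opens "roughly towards the robot". The pictures showed it pointing away and to the right, so I went by the pictures.
- **Side camera:** It read a few mm differently from the other views, but the relative distances agreed.
- **Wrist force:** It reached about 14 N while the fingers closed, well below the limit.

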